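# Load the tile tumbler and hold its knob at the third click

## Task

Pour all six blue mosaic tiles from the yellow cup into the orange tumbler bowl and stand the empty cup upright back on the table. Then turn the tumbler's black knob clockwise, counting the clicks, to the third click and not on to the fourth, and hold it there: it springs back if let go, so finish with the knob still gripped at the third click. Leave the other things on the table where they are.

Things in the scene. Friction and masses are not known exactly. Their poses are not given: they have to be found in the camera images.
- cup_center (a point): Yellow rigid open cup, 80 mm high, outer diameter 55 mm at the foot widening evenly to 68 mm at the rim, wall 2.5 mm, floor 4 mm thick, about 60 g. The point is on its axis half-way up, 40 mm above its underside; z runs along the axis to the mouth. It stands on the table with six tiles in its lowest 25 mm; it may trade places with the white cup and the jar.
- tile0_center (a point): One of six blue ceramic mosaic tiles, 14 x 14 x 10 mm, 12 g, in the yellow cup at the start; the point is its centre.
- tile1_center (a point): One of six blue ceramic mosaic tiles, 14 x 14 x 10 mm, 12 g, in the yellow cup at the start; the point is its centre.
- tile2_center (a point): One of six blue ceramic mosaic tiles, 14 x 14 x 10 mm, 12 g, in the yellow cup at the start; the point is its centre.
- tile3_center (a point): One of six blue ceramic mosaic tiles, 14 x 14 x 10 mm, 12 g, in the yellow cup at the start; the point is its centre.
- tile4_center (a point): One of six blue ceramic mosaic tiles, 14 x 14 x 10 mm, 12 g, in the yellow cup at the start; the point is its centre.
- tile5_center (a point): One of six blue ceramic mosaic tiles, 14 x 14 x 10 mm, 12 g, in the yellow cup at the start; the point is its centre.
- bowl_in (a point): Orange open bowl fixed on the blue tumbler deck; the point is the centre of the inner floor, 51 mm above the table. Inner radius about 46 mm at the floor and 76 mm at the rim. Axes are those of the tumbler, z up.
- bowl_rim (a point): Centre of the bowl's mouth, level with the rim, 115 mm above the table, 64 mm above the inner floor; rim outer radius 80 mm. The deck under bowl and knob is 210 mm (its x) by 360 mm (its y), top 45 mm above the table; the bowl is on its +y part and the knob on its -y part, 205 mm apart along y.
- knob_grip (a point): Black bar knob on the deck, turning about a vertical axis. The point is on the axis at gripping height, 78 mm above the table; the bar's top is 12 mm higher; a round skirt 56 mm across lies under the bar, its top 22 mm below the point. The bar is 50 mm long along this frame's x, 14 mm thick along its y; a white line marks its -x end. The frame turns with the knob.
- speed_knob (a joint): Knob angle (rad): 0 at home (start), growing clockwise seen from above. Clicks 0.393 apart: first 0.393, second 0.785, third 1.178, fourth 1.571, end stop 2.356. Black dots on the dial mark home and the six clicks; the white line points at them. A spring drives the knob home (0.06 Nm at home, 0.08 Nm at the third click); clicks add a ripple of 0.045 Nm, stiffest a quarter of the way to the next click.
- spare_cup_center (a point): Bystander: white empty cup of the same shape as the yellow one; the point is half-way up its axis.
- grit_jar: Bystander: brown jar with red cap, 64 mm across, 85 mm high; origin at its underside.
- glue: Bystander: white bottle with yellow label, 56 mm across, 160 mm high; origin at its underside.
- brush: Bystander: brush about 0.25 m long, lying at the near right.
- grout_float: Bystander: yellow float board 100 x 200 mm with a wooden grip, lying at the far side.
- cup: The yellow cup's body, origin at the centre of its underside (see cup_center).
Not all that is in view belongs to the job. Leave any green look-alike of the cup alone.

How it is judged:
By the outcome, as a careful person would: the job done as asked, in the order asked, and still so for the second after the job is handed in, while the arm keeps its last pose, push and grip.
It also fails if it takes over 59 s, if anything falls off the work surface, if the arm or the gripper's body presses on something with over 40 N, if the wrist force passes 120 N, or if a joint passes its speed limit or range.

## Robot

A 6-joint arm with a two-finger parallel gripper is mounted at the origin on the work surface. World frame = base frame: x ahead of the robot, y to its left, z up, the work surface at z = 0. Lengths are in m, angles in rad, forces in N, time in s.
With the tool pointing down it reaches from about 0.25 to 0.8 m from the base axis. Payload 8.5 kg.
Tool frame: the origin (TCP) lies on the centre line of the jaws, within the pads' length; the fingertips stand 11 mm ahead of it and the grasp point (between the pads) lies 8 mm behind it (tips_ahead is the distance from the TCP to the fingertips, in m); z points along the fingers, y is the line along which they close (so a half turn about z gives the same grasp; the last joint's range is limited). The gripper opens to 85 mm and grips with 20 to 120 N. Pads are 22 mm wide; open, the fingers measure 114 mm over their backs; the gripper's body (76 mm by 85 mm) begins 54 mm behind the grasp point. The pads swing forward as they close: fully open they stand 13 mm farther back than shut.
Start: joints at [1.179, 0.238, -0.013, 1.319, 0, 1.571], TCP at [0.2, 0.485, 0.242] pointing down, gripper open.
Joint ranges: [-2.66, 2.66], [-1.03, 1.9], [-1.14, 1.46], [-1.82, 2.27], [-1.45, 1.34], [-3.14, 3.14]. Speed limits (rad/s): [2.22, 2.22, 2.79, 3.14, 3.14, 3.14].

## Interface

Orientations are given as a unit quaternion [x, y, z, w].
In Python, from plant import * gives the robot as it stands.
- The arm moves only by the tool servo_tool, never from a script. Its argument "plan" is a list of rows, each a list of 3 entries, a list of its own where there are three numbers: the shift along the tool's x, y, z in cm, then the turn, a rotation vector about the tool's x, y, z in degrees, then the finger opening in cm, from 0 to 8.54. A call has 1 to 8 rows; each row shifts and turns the commanded pose from where the row before left it, along the tool's axes as they then stand; what a row does not reach is not made up. A row lasts 1/12 s, in which the tool goes at most 41.7 mm and 7.16 degrees, less where a joint would pass 70% of its speed; a pose out of reach is approached as far as the arm can. A call with a gripper value outside its range is refused whole. The fingers move at their own pace and stop on an object; the grip force is fixed at half the most. Time passes only in rows, so rows that do not move let the fingers close. It gives the time, the measured TCP pose, the force, the opening and the grip force at its end, in the units of the state.
- get_state(): the state, without advancing time (a new reading comes with each control period).
- camera(name): name is "scene" or "top" or "wrist"; returns a dict with "pixels" (480x640x3 uint8, blue, green, red), "fov_y" (degrees; the focal length in pixels is half the picture's height over the tangent of half this angle, whatever the lens; pixels are square), "cx", "cy" (the principal point, pixels), "origin" and "attitude" of the camera in the world; the wrist camera has in their place "T_tool_cam" (4x4, takes a point from camera to tool coordinates, whose origin is the TCP and whose axes are the flange's). Camera axes: x right, y up, looking along -z (the intrinsics and any distortion apply to the point x, -y, -z); pixel columns grow to the right and rows downward; lengths in m; the calibration is good to about 2 mm. A picture is of the moment at which its call begins: read the wrist's pose just before it. There is no depth.
- sign_off(): hands the job in; it is judged then, once.
The state is a dict: "clock": time; "qpos": joint angles; "joint_vel": joint speeds; "effort": joint torques, N m; "tool_pos": TCP position; "orientation": TCP orientation; "ft_force": force on the tool from outside, world axes, zero at the start; "wrist_torque": the same for the moment, N m; "finger_gap": opening from 0.0 (shut) to 1.0 (fully open); "grasp_force": force on a finger pad.
Only numpy, scipy, OpenCV 4.12 (cv2) and the standard library are available. Lean on these libraries where they do the work, as an engineer would, in place of code of your own. Each camera call takes 0.05 s, during which the arm holds its last target. There are 200 camera calls.

## Working session

There is one attempt and no reset: what is moved stays moved. The work goes in short steps, Python scripts to look and compute and a tool call to move; the robot and the scene stay as the last step left them, time stands still between calls to the robot, and variables do not carry over. Pictures are saved under pics/ and viewed, at most 10 in all, crops included, and the job is handed in when it is done.

Besides the shell and the picture viewer there is one more tool, called by a JSON object that holds its "op" and its "data", one argument or row to a line. servo_tool: Moves the arm, as the interface text tells. Its arguments: {"type":"object","properties":{"plan":{"type":"array"}},"required":["plan"]}

```bash
mkdir -p pics; ls; python3 - <<'E'
from plant import *
import cv2,numpy as np
s=get_state();print({k:np.round(v,3) for k,v in s.items()})
for n in("scene","top"):
    c=camera(n);cv2.imwrite(f"pics/{n}0.png",c.pop("pixels"));print(n,c)
E
```

```text
pics
{'clock': np.float64(0.0), 'qpos': array([ 1.179,  0.239, -0.014,  1.319,  0.   ,  1.571]), 'joint_vel': array([-0.001,  0.001, -0.001,  0.001, -0.002, -0.001]), 'effort': array([ 1.0000e-03, -5.3878e+01,  3.4644e+01,  1.8000e-02,  0.0000e+00,
        0.0000e+00]), 'tool_pos': array([0.2  , 0.485, 0.242]), 'orientation': array([ 0.195,  0.981, -0.001, -0.   ]), 'ft_force': array([ 0.702, -0.107,  0.417]), 'wrist_torque': array([-0.01 , -0.009, -0.034]), 'grasp_force': np.float64(0.0), 'finger_gap': np.float64(0.998)}
scene {'fov_y': 46.851291261767734, 'cx': 318.9913507273614, 'cy': 238.4704418359187, 'origin': array([ 1.07765287, -0.68564108,  1.0305386 ]), 'attitude': array([0.32738396, 0.12105722, 0.33009978, 0.87703992])}
top {'fov_y': 50.192794629826246, 'cx': 317.40261651679526, 'cy': 242.8006397362889, 'origin': array([ 0.47066318, -0.07328602,  1.09930897]), 'attitude': array([-0.02156866,  0.02827505,  0.7139779 , -0.69926452])}
```

View pics/scene0.png

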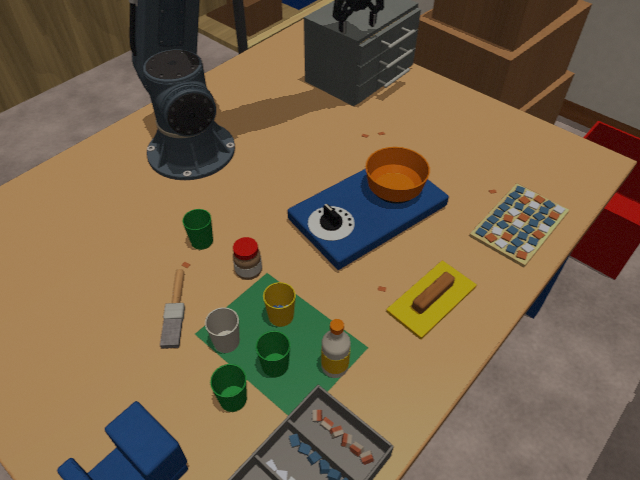

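View pics/top0.png

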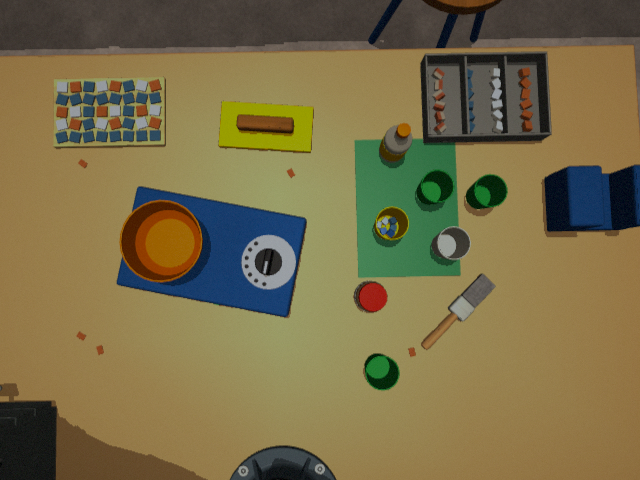

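The scene view shows the yellow cup at scene (279,305) and top (391,224), with tiles visible inside. Things it could be taken for:
- Green cups at top (435,188), (487,192) and (381,371).
- The white cup at top (451,244).
- The red-capped jar at top (372,297).

I choose the yellow one with tiles. The bowl is at top (162,242) and the knob at top (268,262).

```bash
cat > h.py <<'E'
from plant import *
import cv2,numpy as np
from scipy.spatial.transform import Rotation as R
def pose(c,s=None):
    if "origin" in c: return np.array(c["origin"]),R.from_quat(c["attitude"]).as_matrix()
    T=np.eye(4);T[:3,:3]=R.from_quat(s["orientation"]).as_matrix();T[:3,3]=s["tool_pos"]
    T=T@np.array(c["T_tool_cam"]);return T[:3,3],T[:3,:3]
def ray(c,uv,z,s=None):
    o,M=pose(c,s);f=240/np.tan(np.radians(c["fov_y"]/2))
    d=M@np.array([(uv[0]-c["cx"])/f,-(uv[1]-c["cy"])/f,-1]);return o+d*(z-o[2])/d[2]
def proj(c,p,s=None):
    o,M=pose(c,s);f=240/np.tan(np.radians(c["fov_y"]/2));q=M.T@(np.array(p)-o)
    return np.array([c["cx"]+f*q[0]/-q[2],c["cy"]-f*q[1]/-q[2]])
def blob(m,box):
    k=np.zeros_like(m);x0,y0,x1,y1=box;k[y0:y1,x0:x1]=m[y0:y1,x0:x1]
    cs=cv2.findContours(k,cv2.RETR_EXTERNAL,cv2.CHAIN_APPROX_NONE)[0]
    return max(cs,key=cv2.contourArea)
E
python3 - <<'E'
from h import *
np.set_printoptions(precision=4,suppress=True)
for n,boxes in(("top",dict(cup=(365,195,420,255),bowl=(100,180,215,300),dial=(235,230,302,295))),("scene",dict(cup=(255,275,305,335),bowl=(355,140,440,210)))):
    c=camera(n);im=c["pixels"];h=cv2.cvtColor(im,cv2.COLOR_BGR2HSV)
    M=dict(cup=cv2.inRange(h,(18,120,60),(33,255,255)),bowl=cv2.inRange(h,(4,170,80),(15,255,255)),dial=cv2.inRange(h,(0,0,110),(180,60,255)))
    for k,b in boxes.items():
        ct=blob(M[k],b);x,y,w,hh=cv2.boundingRect(ct);(ex,ey),ax,an=cv2.fitEllipse(cv2.convexHull(ct))
        z=dict(cup=.08,bowl=.115,dial=.046)[k]
        print(n,k,"bbox",x,y,w,hh,"ell",ex,ey,ax,an,"->",ray(c,(ex,ey),z), "edges",ray(c,(x,ey),z)-ray(c,(x+w,ey),z))
    if n=="top":
        dk=cv2.inRange(h,(0,0,0),(180,255,70))
        # deck
        ct=blob(cv2.inRange(h,(100,120,40),(125,255,255)),(100,170,320,330));r=cv2.minAreaRect(ct);print("deck",[ray(c,p,.045) for p in cv2.boxPoints(r)])
        a=cv2.resize(im[225:300,230:310],None,fx=5,fy=5,interpolation=2);bb=cv2.resize(im[190:265,350:430],None,fx=5,fy=5,interpolation=2)
        cv2.imwrite("pics/crop1.png",np.hstack([a,bb]))
E
```

```text
top cup bbox 374 207 35 33 ell 391.3742980957031 223.3371124267578 (32.876705169677734, 34.73908615112305) 55.76335906982422 -> [ 0.5786 -0.2326  0.08  ] edges [0.0014 0.0702 0.    ]
top bowl bbox 122 204 79 77 ell 163.47628784179688 244.41465759277344 (67.51781463623047, 85.62713623046875) 52.919979095458984 -> [0.543  0.2122 0.115 ] edges [0.0031 0.1513 0.    ]
top dial bbox 241 235 55 54 ell 268.1292419433594 261.5769348144531 (53.84799575805664, 54.3635368347168) 43.534271240234375 -> [0.5084 0.0179 0.046 ] edges [0.0024 0.1128 0.    ]
deck [array([0.4689, 0.3289, 0.045 ]), array([0.672, 0.291, 0.045]), array([ 0.5965, -0.0616,  0.045 ]), array([ 0.3947, -0.0189,  0.045 ])]
scene cup bbox 263 282 33 45 ell 279.6162109375 302.9923095703125 (34.76097869873047, 45.27191925048828) 178.7776641845703 -> [ 0.594  -0.2503  0.08  ] edges [-0.0511 -0.0449  0.    ]
scene bowl bbox 365 147 65 55 ell 396.76885986328125 172.6947784423828 (55.532630920410156, 63.85244369506836) 96.59442138671875 -> [0.5617 0.1976 0.115 ] edges [-0.1189 -0.1049  0.    ]
```

View pics/crop1.png

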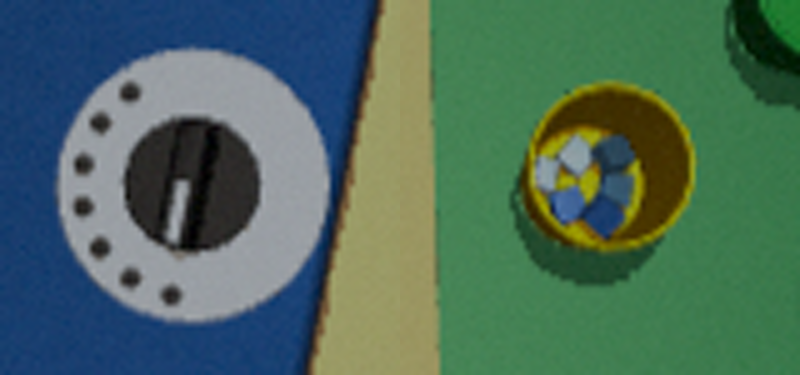

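The crop shows six blue tiles in the yellow cup. The knob's white line sits at the home dot, and the remaining dots go clockwise up the left side. I'll grasp the cup from the side with the tool pitched down, coming from +y so that it clears the jar.

```bash
cat >> h.py <<'E'
def Rt(az,pitch,xup=1,roll=0):
    a,p=np.radians([az,pitch]);z=np.array([np.cos(a)*np.cos(p),np.sin(a)*np.cos(p),-np.sin(p)])
    y=np.cross(z,[0,0,1.])*(1 if xup<0 else -1);y/=np.linalg.norm(y)
    return R.from_matrix(np.c_[np.cross(y,z),y,z])*R.from_euler('z',roll,degrees=True)
def rows(p0,r0,p1,r1,vmax=4.0,wmax=7.0,n=None):
    p0,p1=np.array(p0),np.array(p1);w=(r0.inv()*r1).as_rotvec(degrees=True)
    n=n or max(1,int(np.ceil(max(np.linalg.norm(p1-p0)*100/vmax,np.linalg.norm(w)/wmax))))
    for k in range(n):
        rk=r0*R.from_rotvec(w*k/n,degrees=True)
        print([[round(v,1) for v in rk.inv().apply((p1-p0)*100/n)],[round(v,1) for v in w/n]])
    print(n,"rows")
def here():
    s=get_state();return s["tool_pos"],R.from_quat(s["orientation"]),s
E
python3 - <<'E'
from h import *
np.set_printoptions(precision=4,suppress=True)
c=camera("top");sc=camera("scene");w=camera("wrist");print(w["T_tool_cam"],w["fov_y"])
for n,uv,z in(("white",(451,244),.08),("green1",(435,188),.08),("jar",(372,297),.085),("gluecap",(403,130),.16)):print(n,ray(c,uv,z))
print(proj(sc,(.5786,-.2326,.08)),proj(sc,(.5786,-.2326,.0)),proj(sc,(.549,.217,.115)))
p,r,s=here()
for xu in(1,-1):
    rt=Rt(-60,30,xu);print(xu,(r.inv()*rt).as_rotvec(degrees=True))
E
```

```text
[[-0.0001  0.9471  0.3211  0.0826]
 [ 1.      0.0001  0.     -0.0002]
 [-0.      0.3211 -0.9471 -0.1318]
 [ 0.      0.      0.      1.    ]] 61.41156335102639
white [ 0.5347 -0.3506  0.08  ]
green1 [ 0.6483 -0.3228  0.08  ]
jar [ 0.4329 -0.189   0.085 ]
gluecap [ 0.745  -0.2474  0.16  ]
[280.1815 293.6485] [281.9725 314.7218] [397.2102 166.3646]
1 [ 19.6137 -57.7495  34.0191]
-1 [  72.7593   24.7115 -126.0425]
```

```bash
python3 - <<'E'
from h import *
p,r,s=here();rt=Rt(-60,25,1)
rows(p,r,(.44,.06,.28),rt,n=16)
E
```

```text
[[np.float64(-2.4), np.float64(-1.9), np.float64(-0.2)], [np.float64(1.3), np.float64(-3.9), np.float64(2.1)]]
[[np.float64(-2.5), np.float64(-1.8), np.float64(-0.0)], [np.float64(1.3), np.float64(-3.9), np.float64(2.1)]]
[[np.float64(-2.5), np.float64(-1.7), np.float64(0.2)], [np.float64(1.3), np.float64(-3.9), np.float64(2.1)]]
[[np.float64(-2.6), np.float64(-1.6), np.float64(0.4)], [np.float64(1.3), np.float64(-3.9), np.float64(2.1)]]
[[np.float64(-2.6), np.float64(-1.5), np.float64(0.6)], [np.float64(1.3), np.float64(-3.9), np.float64(2.1)]]
[[np.float64(-2.6), np.float64(-1.4), np.float64(0.8)], [np.float64(1.3), np.float64(-3.9), np.float64(2.1)]]
[[np.float64(-2.6), np.float64(-1.3), np.float64(1.0)], [np.float64(1.3), np.float64(-3.9), np.float64(2.1)]]
[[np.float64(-2.6), np.float64(-1.2), np.float64(1.2)], [np.float64(1.3), np.float64(-3.9), np.float64(2.1)]]
[[np.float64(-2.5), np.float64(-1.0), np.float64(1.4)], [np.float64(1.3), np.float64(-3.9), np.float64(2.1)]]
[[np.float64(-2.4), np.float64(-0.9), np.float64(1.6)], [np.float64(1.3), np.float64(-3.9), np.float64(2.1)]]
[[np.float64(-2.3), np.float64(-0.8), np.float64(1.8)], [np.float64(1.3), np.float64(-3.9), np.float64(2.1)]]
[[np.float64(-2.2), np.float64(-0.7), np.float64(2.0)], [np.float64(1.3), np.float64(-3.9), np.float64(2.1)]]
[[np.float64(-2.1), np.float64(-0.5), np.float64(2.1)], [np.float64(1.3), np.float64(-3.9), np.float64(2.1)]]
[[np.float64(-2.0), np.float64(-0.4), np.float64(2.3)], [np.float64(1.3), np.float64(-3.9), np.float64(2.1)]]
[[np.float64(-1.8), np.float64(-0.3), np.float64(2.4)], [np.float64(1.3), np.float64(-3.9), np.float64(2.1)]]
[[np.float64(-1.7), np.float64(-0.2), np.float64(2.6)], [np.float64(1.3), np.float64(-3.9), np.float64(2.1)]]
16 rows
```

{"op": "servo_tool", "data": {
  "plan": [
    [[-2.4,-1.9,-0.2],[1.3,-3.9,2.1],8.5],
    [[-2.5,-1.8,0],[1.3,-3.9,2.1],8.5],
    [[-2.5,-1.7,0.2],[1.3,-3.9,2.1],8.5],
    [[-2.6,-1.6,0.4],[1.3,-3.9,2.1],8.5],
    [[-2.6,-1.5,0.6],[1.3,-3.9,2.1],8.5],
    [[-2.6,-1.4,0.8],[1.3,-3.9,2.1],8.5],
    [[-2.6,-1.3,1.0],[1.3,-3.9,2.1],8.5],
    [[-2.6,-1.2,1.2],[1.3,-3.9,2.1],8.5]
  ]
}}

```text
clock: 1.02
tool_pos: [0.3206, 0.2705, 0.2617]
orientation: [0.326, 0.902, -0.14, 0.247]
ft_force: [0.1, -0.1, -0.4]
finger_gap: 0.993
grasp_force: 0.0
```

{"op": "servo_tool", "data": {
  "plan": [
    [[-2.5,-1.0,1.4],[1.3,-3.9,2.1],8.5],
    [[-2.4,-0.9,1.6],[1.3,-3.9,2.1],8.5],
    [[-2.3,-0.8,1.8],[1.3,-3.9,2.1],8.5],
    [[-2.2,-0.7,2.0],[1.3,-3.9,2.1],8.5],
    [[-2.1,-0.5,2.1],[1.3,-3.9,2.1],8.5],
    [[-2.0,-0.4,2.3],[1.3,-3.9,2.1],8.5],
    [[-1.8,-0.3,2.4],[1.3,-3.9,2.1],8.5],
    [[-1.7,-0.2,2.6],[1.3,-3.9,2.1],8.5]
  ]
}}

```text
clock: 1.68
tool_pos: [0.4385, 0.0583, 0.2788]
orientation: [0.424, 0.73, -0.265, 0.466]
ft_force: [-0.6, 1.3, -0.3]
finger_gap: 0.994
grasp_force: 0.0
```

```bash
python3 - <<'E'
from h import *
p,r,s=here();print(s["clock"],p,s["qpos"].round(2),r.as_matrix().round(2)[:,2]);rt=Rt(-60,25,1)
rows(p,r,(.524,-.138,.101),rt)
E
```

```text
1.6833 [0.43854003 0.05832202 0.2788008 ] [ 0.76  0.27 -0.38  1.38 -1.08  2.09] [ 0.46 -0.78 -0.42]
[[np.float64(1.0), np.float64(-0.4), np.float64(3.8)], [np.float64(0.0), np.float64(-0.0), np.float64(-0.1)]]
[[np.float64(1.0), np.float64(-0.4), np.float64(3.8)], [np.float64(0.0), np.float64(-0.0), np.float64(-0.1)]]
[[np.float64(1.0), np.float64(-0.4), np.float64(3.8)], [np.float64(0.0), np.float64(-0.0), np.float64(-0.1)]]
[[np.float64(1.0), np.float64(-0.4), np.float64(3.8)], [np.float64(0.0), np.float64(-0.0), np.float64(-0.1)]]
[[np.float64(1.0), np.float64(-0.4), np.float64(3.8)], [np.float64(0.0), np.float64(-0.0), np.float64(-0.1)]]
[[np.float64(1.0), np.float64(-0.4), np.float64(3.8)], [np.float64(0.0), np.float64(-0.0), np.float64(-0.1)]]
[[np.float64(1.0), np.float64(-0.3), np.float64(3.8)], [np.float64(0.0), np.float64(-0.0), np.float64(-0.1)]]
7 rows
```

{"op": "servo_tool", "data": {
  "plan": [
    [[1.0,-0.4,3.8],[0,0,0],8.5],
    [[1.0,-0.4,3.8],[0,0,0],8.5],
    [[1.0,-0.4,3.8],[0,0,0],8.5],
    [[1.0,-0.4,3.8],[0,0,0],8.5],
    [[1.0,-0.4,3.8],[0,0,0],8.5],
    [[1.0,-0.4,3.8],[0,0,0],8.5],
    [[1.0,-0.3,3.8],[0,0,0],8.5],
    [[0,0,0],[0,0,0],8.5]
  ]
}}

```text
clock: 2.35
tool_pos: [0.5049, -0.0925, 0.1337]
orientation: [0.426, 0.732, -0.263, 0.463]
ft_force: [-1.0, -0.5, -0.9]
finger_gap: 0.993
grasp_force: 0.0
```

```bash
python3 - <<'E'
from h import *
p,r,s=here();print(s["clock"],p,s["qpos"].round(2),r.as_matrix().round(2)[:,2])
c=camera("wrist");im=c["pixels"];h=cv2.cvtColor(im,cv2.COLOR_BGR2HSV)
u=proj(c,(.5786,-.2326,.08),s);print("pred rim",u)
m=cv2.inRange(h,(18,120,50),(33,255,255));x0,y0=np.maximum(u-130,0).astype(int)
ct=blob(m,(x0,y0,x0+260,min(y0+300,480)));print(cv2.boundingRect(ct))
# rim: lateral centre from the bbox, rays at mid
cv2.imwrite("pics/w1.png",im)
E
```

```text
2.35 [ 0.50492414 -0.0925013   0.13374406] [ 0.36  0.29 -0.86  0.09 -1.09  1.2 ] [ 0.45 -0.78 -0.43]
pred rim [306.78341378 239.23143955]
(261, 129, 88, 117)
```

View pics/w1.png

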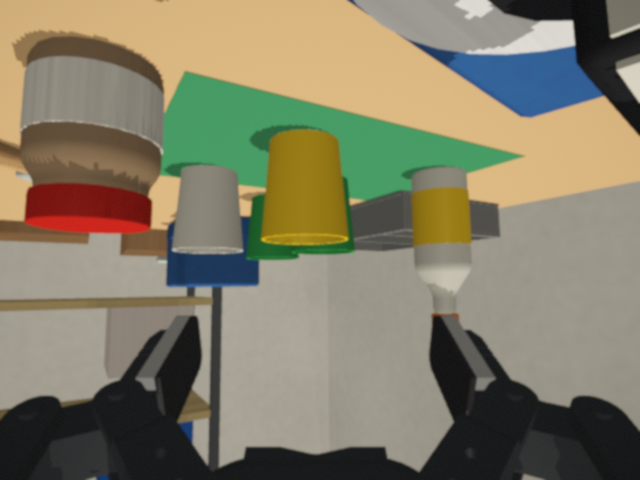

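The wrist view is upside down. The yellow cup's rim is at (305,240), the white cup is left of it and the jar is at far left. The camera therefore hangs under the tool, too low for the grasp. I'll raise the tool and roll it 180° so the camera is on top.

{"op": "servo_tool", "data": {
  "plan": [
    [[-3,0,-1],[0,0,-5],8.5],
    [[-3,0,-1],[0,0,-7],8.5],
    [[0,0,0],[0,0,-7],8.5],
    [[0,0,0],[0,0,-7],8.5],
    [[0,0,0],[0,0,-7],8.5],
    [[0,0,0],[0,0,-7],8.5],
    [[0,0,0],[0,0,-7],8.5],
    [[0,0,0],[0,0,-7],8.5]
  ]
}}

```text
clock: 3.07
tool_pos: [0.5102, -0.0953, 0.1988]
orientation: [0.043, 0.846, -0.445, 0.291]
ft_force: [0.6, -0.9, -0.0]
finger_gap: 0.995
grasp_force: 0.0
```

{"op": "servo_tool", "data": {
  "plan": [
    [[0,0,0],[0,0,-7],8.5],
    [[0,0,0],[0,0,-7],8.5],
    [[0,0,0],[0,0,-7],8.5],
    [[0,0,0],[0,0,-7],8.5],
    [[0,0,0],[0,0,-7],8.5],
    [[0,0,0],[0,0,-7],8.5],
    [[0,0,0],[0,0,-7],8.5],
    [[0,0,0],[0,0,-7],8.5]
  ]
}}

```text
clock: 3.73
tool_pos: [0.5102, -0.0953, 0.1988]
orientation: [-0.359, 0.767, -0.53, 0.048]
ft_force: [-0.3, 0.5, -0.5]
finger_gap: 0.993
grasp_force: 0.0
```

{"op": "servo_tool", "data": {
  "plan": [
    [[0,0,0],[0,0,-7],8.5],
    [[0,0,0],[0,0,-7],8.5],
    [[0,0,0],[0,0,-7],8.5],
    [[0,0,0],[0,0,-7],8.5],
    [[0,0,0],[0,0,-7],8.5],
    [[0,0,0],[0,0,-7],8.5],
    [[0,0,0],[0,0,-7],8.5],
    [[0,0,0],[0,0,-7],8.5]
  ]
}}

```text
clock: 4.4
tool_pos: [0.5102, -0.0953, 0.1988]
orientation: [0.677, -0.508, 0.49, 0.207]
ft_force: [0.5, 0.3, -0.1]
finger_gap: 0.996
grasp_force: 0.0
```

```bash
sed -i 's/if xup<0 else -1/if xup>0 else -1/' h.py; python3 - <<'E'
from h import *
p,r,s=here();rt=Rt(-60,25,1);print(s["clock"],p,s["qpos"].round(2),r.as_matrix().round(2)[:,2],(r.inv()*rt).as_rotvec(degrees=True))
rows(p,r,(.524,-.138,.101),rt)
E
```

```text
4.4 [ 0.51015243 -0.09531086  0.19876065] [ 0.34  0.16 -0.77  0.28 -1.09 -1.73] [ 0.45 -0.78 -0.43] [ -0.13866241   0.72715737 -13.95285661]
[[np.float64(-2.2), np.float64(0.9), np.float64(2.7)], [np.float64(-0.0), np.float64(0.2), np.float64(-4.7)]]
[[np.float64(-2.2), np.float64(0.7), np.float64(2.7)], [np.float64(-0.0), np.float64(0.2), np.float64(-4.7)]]
[[np.float64(-2.3), np.float64(0.5), np.float64(2.7)], [np.float64(-0.0), np.float64(0.2), np.float64(-4.7)]]
3 rows
```

{"op": "servo_tool", "data": {
  "plan": [
    [[-1.1,0.4,1.3],[0,0.1,-3.5],8.5],
    [[-1.1,0.4,1.3],[0,0.1,-3.5],8.5],
    [[-1.1,0.4,1.3],[0,0.1,-3.5],8.5],
    [[-1.1,0.3,1.3],[0,0.1,-3.5],8.5],
    [[-1.1,0.3,1.3],[0,0.1,0],8.5],
    [[-1.1,0.2,1.3],[0,0.1,0],8.5],
    [[0,0,0],[0,0,0],8.5]
  ]
}}

```text
clock: 4.98
tool_pos: [0.5193, -0.1382, 0.1011]
orientation: [0.731, -0.423, 0.465, 0.267]
ft_force: [-1.2, -0.4, -0.5]
finger_gap: 0.995
grasp_force: 0.0
```

```bash
python3 - <<'E'
from h import *
p,r,s=here();print(s["clock"],p,s["qpos"].round(2),r.as_matrix().round(2).tolist())
c=camera("wrist");im=c["pixels"];h=cv2.cvtColor(im,cv2.COLOR_BGR2HSV)
u=proj(c,(.5786,-.2326,.08),s);print("pred rim",u,"foot",proj(c,(.5786,-.2326,0),s))
m=cv2.inRange(h,(18,120,50),(33,255,255))
ct=blob(m,(150,0,500,400));x,y,w,hh=cv2.boundingRect(ct);print(x,y,w,hh)
t=ct[:,0];top=t[t[:,1]<y+hh*.3];l,rr=top[:,0].min(),top[:,0].max();print("rim lateral px",l,rr)
e=t[(t[:,0]==l)|(t[:,0]==rr)];print(e[:,1].mean(), ray(c,((l+rr)/2,u[1]),.08,s))
cv2.imwrite("pics/w2.png",im)
E
```

```text
4.9833 [ 0.51930093 -0.13824525  0.10113071] [ 0.24  0.38 -0.97 -0.32 -1.05 -2.17] [[0.21, -0.87, 0.45], [-0.37, -0.5, -0.78], [0.9, -0.0, -0.43]]
pred rim [308.15461405 194.68016793] foot [309.67658498 279.64899334]
256 162 111 146
rim lateral px 256 366
197.2 [ 0.57709714 -0.23346117  0.08      ]
```

View pics/w2.png

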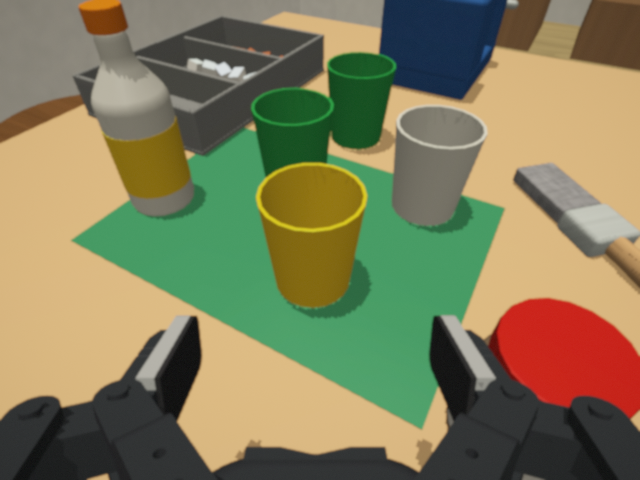

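The view from close by shows the yellow cup with its rim centre at (311,197), centred between the fingers. The jar cap is at the right, clear of the right finger. I'll go in along tool z and grip.

{"op": "servo_tool", "data": {
  "plan": [
    [[0,-0.1,1.7],[0,0,0],8.5],
    [[0,-0.1,1.7],[0,0,0],8.5],
    [[0,0,1.7],[0,0,0],8.5],
    [[0,0,1.7],[0,0,0],8.5],
    [[0.1,0,1.7],[0,0,0],8.5],
    [[0,0,1.7],[0,0,0],8.5],
    [[0,0,1.7],[0,0,0],8.5],
    [[0,0,1.3],[0,0,0],8.5]
  ]
}}

```text
clock: 5.7
tool_pos: [0.5837, -0.2408, 0.0487]
orientation: [0.73, -0.424, 0.466, 0.266]
ft_force: [-0.0, -0.5, -0.2]
finger_gap: 0.994
grasp_force: 0.0
```

{"op": "servo_tool", "data": {
  "plan": [
    [[0,0,0],[0,0,0],4.5],
    [[0,0,0],[0,0,0],4.5],
    [[0,0,0],[0,0,0],4.5],
    [[0,0,0],[0,0,0],4.5],
    [[0,0,0],[0,0,0],4.5],
    [[0,0,0],[0,0,0],4.5]
  ]
}}

```text
clock: 6.2
tool_pos: [0.5825, -0.2403, 0.0489]
orientation: [0.73, -0.423, 0.467, 0.266]
ft_force: [-0.6, 0.4, 2.2]
finger_gap: 0.744
grasp_force: 65.0
```

```bash
python3 - <<'E'
from h import *
p,r,s=here();print(s["clock"],p,s["qpos"].round(2),s["finger_gap"],s["grasp_force"],s["ft_force"].round(1))
E
```

```text
6.2 [ 0.58249131 -0.24029132  0.04892784] [-0.02  0.61 -0.98 -0.86 -0.88 -2.53] 0.743834471734196 64.99127737599338 [-0.6  0.4  2.2]
```

{"op": "servo_tool", "data": {
  "plan": [
    [[0.9,0,-0.4],[0,0,0],4.5],
    [[1.8,0,-0.9],[0,0,0],4.5],
    [[2.7,0,-1.3],[0,0,0],4.5],
    [[2.7,0,-1.3],[0,0,0],4.5],
    [[2.7,0,-1.3],[0,0,0],4.5],
    [[2.7,0,-1.3],[0,0,0],4.5],
    [[1.8,0,-0.9],[0,0,0],4.5],
    [[0,0,0],[0,0,0],4.5]
  ]
}}

```text
clock: 6.87
tool_pos: [0.5815, -0.2392, 0.2236]
orientation: [0.728, -0.424, 0.469, 0.264]
ft_force: [1.5, -0.6, -0.7]
finger_gap: 0.74
grasp_force: 65.7
```

```bash
python3 - <<'E'
from h import *
p,r,s=here();print(s["clock"],p,s["qpos"].round(2),s["finger_gap"],s["grasp_force"],s["ft_force"].round(1))
rows(p,r,(.558,.262,.21),Rt(0,8),n=23)
E
```

```text
6.8667 [ 0.58152839 -0.23920809  0.22356172] [-0.02  0.18 -0.81 -0.26 -0.89 -2.52] 0.7398691440723961 65.70289914112891 [ 1.5 -0.6 -0.7]
[[np.float64(-0.9), np.float64(-1.0), np.float64(-1.7)], [np.float64(2.5), np.float64(0.6), np.float64(-0.8)]]
[[np.float64(-0.8), np.float64(-1.1), np.float64(-1.7)], [np.float64(2.5), np.float64(0.6), np.float64(-0.8)]]
[[np.float64(-0.8), np.float64(-1.2), np.float64(-1.7)], [np.float64(2.5), np.float64(0.6), np.float64(-0.8)]]
[[np.float64(-0.8), np.float64(-1.3), np.float64(-1.6)], [np.float64(2.5), np.float64(0.6), np.float64(-0.8)]]
[[np.float64(-0.7), np.float64(-1.3), np.float64(-1.6)], [np.float64(2.5), np.float64(0.6), np.float64(-0.8)]]
[[np.float64(-0.7), np.float64(-1.4), np.float64(-1.5)], [np.float64(2.5), np.float64(0.6), np.float64(-0.8)]]
[[np.float64(-0.7), np.float64(-1.5), np.float64(-1.5)], [np.float64(2.5), np.float64(0.6), np.float64(-0.8)]]
[[np.float64(-0.6), np.float64(-1.6), np.float64(-1.4)], [np.float64(2.5), np.float64(0.6), np.float64(-0.8)]]
[[np.float64(-0.6), np.float64(-1.6), np.float64(-1.3)], [np.float64(2.5), 
[... 897 characters left out ...]
4(0.6), np.float64(-0.8)]]
[[np.float64(-0.3), np.float64(-2.1), np.float64(-0.6)], [np.float64(2.5), np.float64(0.6), np.float64(-0.8)]]
[[np.float64(-0.2), np.float64(-2.1), np.float64(-0.6)], [np.float64(2.5), np.float64(0.6), np.float64(-0.8)]]
[[np.float64(-0.2), np.float64(-2.1), np.float64(-0.5)], [np.float64(2.5), np.float64(0.6), np.float64(-0.8)]]
[[np.float64(-0.2), np.float64(-2.1), np.float64(-0.4)], [np.float64(2.5), np.float64(0.6), np.float64(-0.8)]]
[[np.float64(-0.1), np.float64(-2.2), np.float64(-0.3)], [np.float64(2.5), np.float64(0.6), np.float64(-0.8)]]
[[np.float64(-0.1), np.float64(-2.2), np.float64(-0.2)], [np.float64(2.5), np.float64(0.6), np.float64(-0.8)]]
23 rows
```

{"op": "servo_tool", "data": {
  "plan": [
    [[-0.9,-1.0,-1.7],[2.5,0.6,-0.8],4.5],
    [[-0.8,-1.1,-1.7],[2.5,0.6,-0.8],4.5],
    [[-0.8,-1.2,-1.7],[2.5,0.6,-0.8],4.5],
    [[-0.8,-1.3,-1.6],[2.5,0.6,-0.8],4.5],
    [[-0.7,-1.3,-1.6],[2.5,0.6,-0.8],4.5],
    [[-0.7,-1.4,-1.5],[2.5,0.6,-0.8],4.5],
    [[-0.7,-1.5,-1.5],[2.5,0.6,-0.8],4.5],
    [[-0.6,-1.6,-1.4],[2.5,0.6,-0.8],4.5]
  ]
}}

```text
clock: 7.53
tool_pos: [0.5712, -0.0629, 0.2135]
orientation: [0.768, -0.282, 0.547, 0.178]
ft_force: [0.5, 0.7, -1.4]
finger_gap: 0.739
grasp_force: 66.0
```

{"op": "servo_tool", "data": {
  "plan": [
    [[-0.6,-1.6,-1.3],[2.5,0.6,-0.8],4.5],
    [[-0.6,-1.7,-1.3],[2.5,0.6,-0.8],4.5],
    [[-0.5,-1.7,-1.2],[2.5,0.6,-0.8],4.5],
    [[-0.5,-1.8,-1.1],[2.5,0.6,-0.8],4.5],
    [[-0.5,-1.9,-1.1],[2.5,0.6,-0.8],4.5],
    [[-0.4,-1.9,-1.0],[2.5,0.6,-0.8],4.5],
    [[-0.4,-2.0,-0.9],[2.5,0.6,-0.8],4.5],
    [[-0.3,-2.0,-0.8],[2.5,0.6,-0.8],4.5]
  ]
}}

```text
clock: 8.2
tool_pos: [0.574, 0.1222, 0.2196]
orientation: [0.783, -0.138, 0.601, 0.088]
ft_force: [1.1, -0.4, -1.3]
finger_gap: 0.739
grasp_force: 66.1
```

{"op": "servo_tool", "data": {
  "plan": [
    [[-0.3,-2.0,-0.7],[2.5,0.6,-0.8],4.5],
    [[-0.3,-2.1,-0.6],[2.5,0.6,-0.8],4.5],
    [[-0.2,-2.1,-0.6],[2.5,0.6,-0.8],4.5],
    [[-0.2,-2.1,-0.5],[2.5,0.6,-0.8],4.5],
    [[-0.2,-2.1,-0.4],[2.5,0.6,-0.8],4.5],
    [[-0.1,-2.2,-0.3],[2.5,0.6,-0.8],4.5],
    [[-0.1,-2.2,-0.2],[2.5,0.6,-0.8],4.5],
    [[0,0,0],[0,0,0],4.5]
  ]
}}

```text
clock: 8.87
tool_pos: [0.5728, 0.2811, 0.2202]
orientation: [0.773, -0.005, 0.635, 0.003]
ft_force: [-1.4, -0.0, -1.9]
finger_gap: 0.739
grasp_force: 66.1
```

```bash
python3 - <<'E'
from h import *
p,r,s=here();print(s["clock"],p,s["qpos"].round(2),s["finger_gap"],s["grasp_force"],r.as_matrix().round(2).tolist())
c=camera("wrist");t=camera("top");cv2.imwrite("pics/w3.png",np.hstack([cv2.resize(c["pixels"],(400,300)),cv2.resize(t["pixels"],(400,300))]))
E
```

```text
8.8667 [0.57275992 0.28111297 0.2201668 ] [ 0.79  0.44 -1.14 -1.3  -0.78 -2.94] 0.7386357093592015 66.07461484548821 [[0.19, -0.01, 0.98], [-0.0, -1.0, -0.01], [0.98, -0.0, -0.19]]
```

View pics/w3.png

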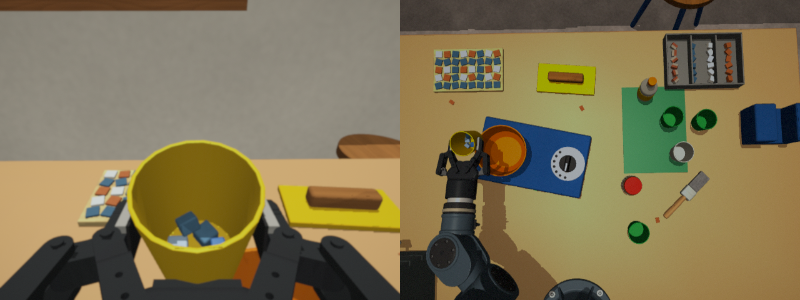

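The wrist view shows the cup with its tiles, held level above the +y side of the bowl. In the top view the bowl is at about (503,150). I'll shift, lower and roll to pour.

{"op": "servo_tool", "data": {
  "plan": [
    [[-1.3,0.9,0.3],[0,0,3],4.5],
    [[-1.3,0.9,0.3],[0,0,6],4.5],
    [[-1.4,0.9,0.3],[0,0,6],4.5],
    [[0,0,0],[0,0,6],4.5],
    [[0,0,0],[0,0,6],4.5],
    [[0,0,0],[0,0,6],4.5],
    [[0,0,0],[0,0,6],4.5],
    [[0,0,0],[0,0,6],4.5]
  ]
}}

```text
clock: 9.63
tool_pos: [0.5879, 0.2693, 0.1869]
orientation: [0.713, -0.311, 0.584, -0.233]
ft_force: [-0.1, 0.6, -0.6]
finger_gap: 0.737
grasp_force: 66.2
```

{"op": "servo_tool", "data": {
  "plan": [
    [[0,0,0],[0,0,6],4.5],
    [[0,0,0],[0,0,6],4.5],
    [[0,0,0],[0,0,6],4.5],
    [[0,0,0],[0,0,6],4.5],
    [[0,0,0],[0,0,6],4.5],
    [[0,0,0],[0,0,6],4.5],
    [[0,0,0],[0,0,5],4.5],
    [[0,0,0],[0,0,5],4.5]
  ]
}}

```text
clock: 10.3
tool_pos: [0.5879, 0.2693, 0.187]
orientation: [-0.535, 0.564, -0.447, 0.442]
ft_force: [-0.1, -0.6, -1.2]
finger_gap: 0.737
grasp_force: 66.2
```

{"op": "servo_tool", "data": {
  "plan": [
    [[0,0,0],[0,0,5],4.5],
    [[0,0,0],[0,0,5],4.5],
    [[0,0,0],[0,0,5],4.5],
    [[0,0,0],[0,0,5],4.5],
    [[0,0,0],[0,0,5],4.5],
    [[0,0,0],[0,0,5],4.5],
    [[0,0,0],[0,0,5],4.5],
    [[0,0,0],[0,0,5],4.5]
  ]
}}

```text
clock: 10.97
tool_pos: [0.5879, 0.2693, 0.187]
orientation: [-0.31, 0.713, -0.269, 0.568]
ft_force: [0.0, -0.4, -2.3]
finger_gap: 0.742
grasp_force: 66.1
```

{"op": "servo_tool", "data": {
  "plan": [
    [[0,0,0],[0,0,5],4.5],
    [[0,0,0],[0,0,5],4.5],
    [[0,0,0],[0,0,5],4.5],
    [[0,0,0],[0,0,0],4.5],
    [[0,0,0],[0,0,0],4.5],
    [[0,0,0],[0,0,0],4.5]
  ]
}}

```text
clock: 11.47
tool_pos: [0.5881, 0.2699, 0.1873]
orientation: [-0.217, 0.747, -0.194, 0.598]
ft_force: [-0.1, -0.1, -1.1]
finger_gap: 0.739
grasp_force: 66.1
```

```bash
python3 - <<'E'
from h import *
p,r,s=here();print(s["clock"],p,s["qpos"].round(2),s["finger_gap"],s["ft_force"].round(1))
c=camera("scene");t=camera("top");a=cv2.resize(c["pixels"][110:260,300:500],None,fx=2,fy=2);b=cv2.resize(t["pixels"][160:310,90:290],None,fx=2,fy=2)
cv2.imwrite("pics/p4.png",np.hstack([a,b]))
E
```

```text
11.4667 [0.58805493 0.26987836 0.18729027] [ 0.75  0.54 -1.14 -1.39 -0.76 -0.39] 0.7393524326060505 [-0.1 -0.1 -1.1]
```

View pics/p4.png

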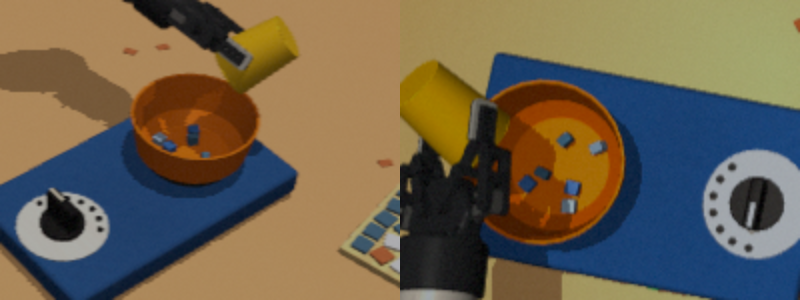

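All six tiles are in the bowl, at top crop (565,138), (597,147), (543,173), (528,183), (573,187) and (568,205). I'll roll back and return the cup.

{"op": "servo_tool", "data": {
  "plan": [
    [[0,0,0],[0,0,-7],4.5],
    [[0,0,0],[0,0,-7],4.5],
    [[0,0,0],[0,0,-7],4.5],
    [[0,0,0],[0,0,-7],4.5],
    [[0,0,0],[0,0,-7],4.5],
    [[0,0,0],[0,0,-7],4.5],
    [[0,0,0],[0,0,-7],4.5],
    [[0,0,0],[0,0,-7],4.5]
  ]
}}

```text
clock: 12.23
tool_pos: [0.5881, 0.2703, 0.1873]
orientation: [-0.543, 0.556, -0.453, 0.436]
ft_force: [-0.4, -0.6, -0.2]
finger_gap: 0.741
grasp_force: 66.1
```

{"op": "servo_tool", "data": {
  "plan": [
    [[0,0,0],[0,0,-7],4.5],
    [[0,0,0],[0,0,-7],4.5],
    [[0,0,0],[0,0,-7],4.5],
    [[0,0,0],[0,0,-7],4.5],
    [[0,0,0],[0,0,-7],4.5],
    [[0,0,0],[0,0,-7],4.5],
    [[0,0,0],[0,0,-7],4.5],
    [[0,0,0],[0,0,-7],4.5]
  ]
}}

```text
clock: 12.9
tool_pos: [0.5881, 0.2703, 0.1873]
orientation: [0.741, -0.236, 0.605, -0.172]
ft_force: [-1.1, -0.1, -0.8]
finger_gap: 0.741
grasp_force: 66.1
```

{"op": "servo_tool", "data": {
  "plan": [
    [[1,0,0],[0,0,-7],4.5],
    [[1,0,0],[0,0,-7],4.5],
    [[1,0,0],[0,0,-7],4.5],
    [[1,0,0],[0,0,-7],4.5],
    [[1,0,0],[0,0,-6],4.5],
    [[0,0,0],[0,0,0],4.5]
  ]
}}

```text
clock: 13.4
tool_pos: [0.5976, 0.2531, 0.2348]
orientation: [0.777, -0.01, 0.63, 0.011]
ft_force: [0.7, -0.1, -0.4]
finger_gap: 0.739
grasp_force: 66.1
```

```bash
python3 - <<'E'
from h import *
p,r,s=here();print(s["clock"],p,s["qpos"].round(2),s["finger_gap"],s["grasp_force"],s["ft_force"].round(1))
rows(p,r,(.581,-.239,.18),R.from_quat([.73,-.424,.466,.266]),n=23)
E
```

```text
13.4 [0.5976328  0.25305261 0.23477715] [ 0.7   0.38 -1.11 -1.21 -0.72 -2.96] 0.7385597200213001 66.08523428625176 [ 0.7 -0.1 -0.4]
[[np.float64(-0.2), np.float64(2.1), np.float64(0.0)], [np.float64(-2.4), np.float64(-0.5), np.float64(0.8)]]
[[np.float64(-0.2), np.float64(2.1), np.float64(0.1)], [np.float64(-2.4), np.float64(-0.5), np.float64(0.8)]]
[[np.float64(-0.2), np.float64(2.1), np.float64(0.2)], [np.float64(-2.4), np.float64(-0.5), np.float64(0.8)]]
[[np.float64(-0.1), np.float64(2.1), np.float64(0.3)], [np.float64(-2.4), np.float64(-0.5), np.float64(0.8)]]
[[np.float64(-0.1), np.float64(2.1), np.float64(0.4)], [np.float64(-2.4), np.float64(-0.5), np.float64(0.8)]]
[[np.float64(-0.1), np.float64(2.1), np.float64(0.5)], [np.float64(-2.4), np.float64(-0.5), np.float64(0.8)]]
[[np.float64(-0.0), np.float64(2.1), np.float64(0.6)], [np.float64(-2.4), np.float64(-0.5), np.float64(0.8)]]
[[np.float64(-0.0), np.float64(2.0), np.float64(0.7)], [np.float64(-2.4), np.float64(-0.5), np.float64(0.8)]]
[[np.float64(0.0), np.float64(2.0), np.float64(0.8)], [np.float64(-2.4), np.float64(-0.5
[... 854 characters left out ...]
), np.float64(-0.5), np.float64(0.8)]]
[[np.float64(0.4), np.float64(1.6), np.float64(1.4)], [np.float64(-2.4), np.float64(-0.5), np.float64(0.8)]]
[[np.float64(0.4), np.float64(1.5), np.float64(1.5)], [np.float64(-2.4), np.float64(-0.5), np.float64(0.8)]]
[[np.float64(0.4), np.float64(1.4), np.float64(1.5)], [np.float64(-2.4), np.float64(-0.5), np.float64(0.8)]]
[[np.float64(0.5), np.float64(1.4), np.float64(1.6)], [np.float64(-2.4), np.float64(-0.5), np.float64(0.8)]]
[[np.float64(0.5), np.float64(1.3), np.float64(1.7)], [np.float64(-2.4), np.float64(-0.5), np.float64(0.8)]]
[[np.float64(0.5), np.float64(1.2), np.float64(1.7)], [np.float64(-2.4), np.float64(-0.5), np.float64(0.8)]]
23 rows
```

{"op": "servo_tool", "data": {
  "plan": [
    [[-0.2,2.1,0],[-2.4,-0.5,0.8],4.5],
    [[-0.2,2.1,0.1],[-2.4,-0.5,0.8],4.5],
    [[-0.2,2.1,0.2],[-2.4,-0.5,0.8],4.5],
    [[-0.1,2.1,0.3],[-2.4,-0.5,0.8],4.5],
    [[-0.1,2.1,0.4],[-2.4,-0.5,0.8],4.5],
    [[-0.1,2.1,0.5],[-2.4,-0.5,0.8],4.5],
    [[0,2.1,0.6],[-2.4,-0.5,0.8],4.5],
    [[0,2.0,0.7],[-2.4,-0.5,0.8],4.5]
  ]
}}

```text
clock: 14.07
tool_pos: [0.5903, 0.0817, 0.2133]
orientation: [0.784, -0.162, 0.59, 0.104]
ft_force: [0.4, 0.3, -1.5]
finger_gap: 0.746
grasp_force: 66.1
```

{"op": "servo_tool", "data": {
  "plan": [
    [[0,2.0,0.8],[-2.4,-0.5,0.8],4.5],
    [[0.1,2.0,0.8],[-2.4,-0.5,0.8],4.5],
    [[0.1,1.9,0.9],[-2.4,-0.5,0.8],4.5],
    [[0.1,1.9,1.0],[-2.4,-0.5,0.8],4.5],
    [[0.2,1.9,1.1],[-2.4,-0.5,0.8],4.5],
    [[0.2,1.8,1.2],[-2.4,-0.5,0.8],4.5],
    [[0.2,1.8,1.2],[-2.4,-0.5,0.8],4.5],
    [[0.3,1.7,1.3],[-2.4,-0.5,0.8],4.5]
  ]
}}

```text
clock: 14.73
tool_pos: [0.5843, -0.0896, 0.1939]
orientation: [0.765, -0.305, 0.532, 0.195]
ft_force: [-0.9, 0.2, -0.7]
finger_gap: 0.738
grasp_force: 66.1
```

{"op": "servo_tool", "data": {
  "plan": [
    [[0.3,1.6,1.4],[-2.4,-0.5,0.8],4.5],
    [[0.4,1.6,1.4],[-2.4,-0.5,0.8],4.5],
    [[0.4,1.5,1.5],[-2.4,-0.5,0.8],4.5],
    [[0.4,1.4,1.5],[-2.4,-0.5,0.8],4.5],
    [[0.5,1.4,1.6],[-2.4,-0.5,0.8],4.5],
    [[0.5,1.3,1.7],[-2.4,-0.5,0.8],4.5],
    [[0.5,1.2,1.7],[-2.4,-0.5,0.8],4.5],
    [[0,0,0],[0,0,0],4.5]
  ]
}}

```text
clock: 15.4
tool_pos: [0.5807, -0.2406, 0.1788]
orientation: [0.728, -0.423, 0.467, 0.27]
ft_force: [-0.1, -0.1, -0.7]
finger_gap: 0.74
grasp_force: 66.1
```

```bash
python3 - <<'E'
from h import *
p,r,s=here();print(s["clock"],p,s["qpos"].round(2),s["finger_gap"],s["grasp_force"],s["ft_force"].round(1))
rows(p,r,(.581,-.239,.054),R.from_quat([.73,-.424,.466,.266]),n=7)
E
```

```text
15.4 [ 0.58069328 -0.24058608  0.17879927] [-0.02  0.28 -0.87 -0.41 -0.9  -2.53] 0.7398270719113702 66.05959817933126 [-0.1 -0.1 -0.7]
[[np.float64(-1.6), np.float64(-0.0), np.float64(0.7)], [np.float64(0.0), np.float64(-0.1), np.float64(0.0)]]
[[np.float64(-1.6), np.float64(-0.0), np.float64(0.7)], [np.float64(0.0), np.float64(-0.1), np.float64(0.0)]]
[[np.float64(-1.6), np.float64(-0.0), np.float64(0.7)], [np.float64(0.0), np.float64(-0.1), np.float64(0.0)]]
[[np.float64(-1.6), np.float64(-0.0), np.float64(0.7)], [np.float64(0.0), np.float64(-0.1), np.float64(0.0)]]
[[np.float64(-1.6), np.float64(-0.0), np.float64(0.7)], [np.float64(0.0), np.float64(-0.1), np.float64(0.0)]]
[[np.float64(-1.6), np.float64(-0.0), np.float64(0.7)], [np.float64(0.0), np.float64(-0.1), np.float64(0.0)]]
[[np.float64(-1.6), np.float64(-0.0), np.float64(0.7)], [np.float64(0.0), np.float64(-0.1), np.float64(0.0)]]
7 rows
```

{"op": "servo_tool", "data": {
  "plan": [
    [[-1.6,0,0.7],[0,-0.1,0],4.5],
    [[-1.6,0,0.7],[0,-0.1,0],4.5],
    [[-1.6,0,0.7],[0,-0.1,0],4.5],
    [[-1.6,0,0.7],[0,-0.1,0],4.5],
    [[-1.6,0,0.7],[0,-0.1,0],4.5],
    [[-1.6,0,0.7],[0,-0.1,0],4.5],
    [[-1.6,0,0.7],[0,-0.1,0],4.5],
    [[0,0,0],[0,0,0],4.5]
  ]
}}

```text
clock: 16.07
tool_pos: [0.5779, -0.2351, 0.0534]
orientation: [0.733, -0.422, 0.462, 0.267]
ft_force: [-1.9, 0.7, -1.9]
finger_gap: 0.74
grasp_force: 66.1
```

{"op": "servo_tool", "data": {
  "plan": [
    [[-0.2,0,0.1],[0,0,0],4.5],
    [[0,0,0],[0,0,0],4.5]
  ]
}}

```text
clock: 16.23
tool_pos: [0.5797, -0.2352, 0.055]
orientation: [0.732, -0.422, 0.463, 0.266]
ft_force: [0.1, 0.1, -0.2]
finger_gap: 0.74
grasp_force: 66.1
```

{"op": "servo_tool", "data": {
  "plan": [
    [[-0.3,0,0.1],[0,0,0],4.5],
    [[0,0,0],[0,0,0],4.5],
    [[0,0,0],[0,0,0],4.5]
  ]
}}

```text
clock: 16.48
tool_pos: [0.58, -0.2349, 0.0528]
orientation: [0.732, -0.422, 0.464, 0.266]
ft_force: [0.3, -0.7, -0.9]
finger_gap: 0.738
grasp_force: 66.1
```

{"op": "servo_tool", "data": {
  "plan": [
    [[-0.2,0,0.1],[0,0,0],4.5],
    [[0,0,0],[0,0,0],4.5],
    [[0,0,0],[0,0,0],4.5]
  ]
}}

```text
clock: 16.73
tool_pos: [0.5799, -0.235, 0.0499]
orientation: [0.732, -0.422, 0.464, 0.266]
ft_force: [0.3, 0.5, -0.8]
finger_gap: 0.738
grasp_force: 66.1
```

{"op": "servo_tool", "data": {
  "plan": [
    [[-0.1,0,0.1],[0,0,0],4.5],
    [[0,0,0],[0,0,0],4.5],
    [[0,0,0],[0,0,0],4.5]
  ]
}}

```text
clock: 16.98
tool_pos: [0.5802, -0.2356, 0.049]
orientation: [0.732, -0.422, 0.464, 0.266]
ft_force: [-1.4, 0.7, 5.0]
finger_gap: 0.743
grasp_force: 66.1
```

{"op": "servo_tool", "data": {
  "plan": [
    [[-0.1,0,0],[0,0,0],4.5],
    [[0,0,0],[0,0,0],4.5],
    [[0,0,0],[0,0,0],4.5]
  ]
}}

```text
clock: 17.23
tool_pos: [0.5801, -0.2355, 0.049]
orientation: [0.731, -0.422, 0.465, 0.266]
ft_force: [-3.3, 0.6, 9.9]
finger_gap: 0.742
grasp_force: 66.2
```

{"op": "servo_tool", "data": {
  "plan": [
    [[0,0,0],[0,0,0],8.5],
    [[0,0,0],[0,0,0],8.5],
    [[0,0,0],[0,0,0],8.5],
    [[0,0,0],[0,0,0],8.5],
    [[0,0,0],[0,0,0],8.5],
    [[0,0,0],[0,0,0],8.5]
  ]
}}

```text
clock: 17.73
tool_pos: [0.5798, -0.235, 0.0473]
orientation: [0.733, -0.422, 0.463, 0.266]
ft_force: [-0.1, 0.3, -0.2]
finger_gap: 0.998
grasp_force: 0.0
```

{"op": "servo_tool", "data": {
  "plan": [
    [[0,0,-0.8],[0,0,0],8.5],
    [[0,0,-1.6],[0,0,0],8.5],
    [[0,0,-2],[0,0,0],8.5],
    [[0,0,-2],[0,0,0],8.5],
    [[0,0,-2],[0,0,0],8.5],
    [[0,0,-2],[0,0,0],8.5],
    [[0,0,-2],[0,0,0],8.5],
    [[0,0,-1],[0,0,0],8.5]
  ]
}}

```text
clock: 18.4
tool_pos: [0.5179, -0.129, 0.1062]
orientation: [0.733, -0.421, 0.464, 0.266]
ft_force: [0.3, 0.1, 0.5]
finger_gap: 0.998
grasp_force: 0.0
```

```bash
python3 - <<'E'
from h import *
p,r,s=here();print(s["clock"],p,s["qpos"].round(2),s["finger_gap"])
t=camera("top");c=camera("wrist");h=cv2.cvtColor(t["pixels"],cv2.COLOR_BGR2HSV)
ct=blob(cv2.inRange(h,(18,120,60),(33,255,255)),(365,195,425,260));(x,y),_,_=cv2.fitEllipse(cv2.convexHull(ct));print("cup rim",ray(t,(x,y),.08))
ct=blob(cv2.inRange(h,(0,0,110),(180,60,255)),(235,230,302,295));print("dial",cv2.boundingRect(ct))
a=cv2.resize(t["pixels"][180:310,100:440],None,fx=2,fy=2)
cv2.imwrite("pics/p5.png",np.vstack([a,cv2.resize(c["pixels"][100:400],(680,319))]))
x0=np.array([.5084,.0179,.20]);yaw=-12
# tool down, tool y along knob y
for k in(0,180):
    xk=np.array([np.cos(np.radians(yaw+k)),np.sin(np.radians(yaw+k)),0]);z=np.array([0,0,-1.]);rt=R.from_matrix(np.c_[xk,np.cross(z,xk),z]);print(k,(r.inv()*rt).as_rotvec(degrees=True))
E
```

```text
18.4 [ 0.51793166 -0.12901159  0.10622707] [ 0.26  0.36 -0.95 -0.25 -1.06 -2.14] 0.9984246848613355
cup rim [ 0.57620695 -0.2275455   0.08      ]
dial (241, 235, 46, 48)
0 [ 26.78249496 -60.74553947 -42.50862894]
180 [-72.88124563 -32.13308518 115.07993197]
```

View pics/p5.png

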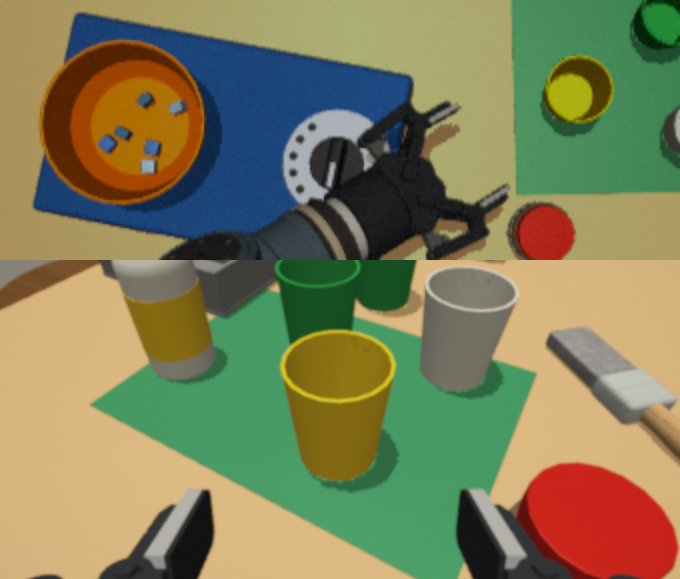

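The yellow cup stands upright and empty, with its rim at wrist crop (338,365). Six tiles are in the bowl and the bystanders haven't moved. Next is the knob.

```bash
cat >> h.py <<'E'
def down(az):
    a=np.radians(az);x=np.array([np.cos(a),np.sin(a),0]);z=np.array([0,0,-1.]);return R.from_matrix(np.c_[x,np.cross(z,x),z])
E
python3 - <<'E'
from h import *
p,r,s=here();rows(p+[0,0,.06],r,(.5084,.0179,.22),down(-12),n=21)
E
```

```text
[[np.float64(-0.0), np.float64(-0.3), np.float64(-0.7)], [np.float64(1.3), np.float64(-2.9), np.float64(-2.0)]]
[[np.float64(-0.1), np.float64(-0.3), np.float64(-0.7)], [np.float64(1.3), np.float64(-2.9), np.float64(-2.0)]]
[[np.float64(-0.1), np.float64(-0.3), np.float64(-0.7)], [np.float64(1.3), np.float64(-2.9), np.float64(-2.0)]]
[[np.float64(-0.1), np.float64(-0.4), np.float64(-0.6)], [np.float64(1.3), np.float64(-2.9), np.float64(-2.0)]]
[[np.float64(-0.1), np.float64(-0.4), np.float64(-0.6)], [np.float64(1.3), np.float64(-2.9), np.float64(-2.0)]]
[[np.float64(-0.1), np.float64(-0.4), np.float64(-0.6)], [np.float64(1.3), np.float64(-2.9), np.float64(-2.0)]]
[[np.float64(-0.2), np.float64(-0.4), np.float64(-0.6)], [np.float64(1.3), np.float64(-2.9), np.float64(-2.0)]]
[[np.float64(-0.2), np.float64(-0.4), np.float64(-0.6)], [np.float64(1.3), np.float64(-2.9), np.float64(-2.0)]]
[[np.float64(-0.2), np.float64(-0.5), np.float64(-0.6)], [np.float64(1.3), np.float64(-2.9), np.float64(-2.0)]]
[[np.float64(-0.2), np.float64(-0.5), np.float64(-0.5)], [np.float64(1.3), np.float64(-2.9),
[... 559 characters left out ...]
, np.float64(-2.0)]]
[[np.float64(-0.2), np.float64(-0.6), np.float64(-0.4)], [np.float64(1.3), np.float64(-2.9), np.float64(-2.0)]]
[[np.float64(-0.2), np.float64(-0.6), np.float64(-0.4)], [np.float64(1.3), np.float64(-2.9), np.float64(-2.0)]]
[[np.float64(-0.2), np.float64(-0.6), np.float64(-0.4)], [np.float64(1.3), np.float64(-2.9), np.float64(-2.0)]]
[[np.float64(-0.2), np.float64(-0.6), np.float64(-0.3)], [np.float64(1.3), np.float64(-2.9), np.float64(-2.0)]]
[[np.float64(-0.2), np.float64(-0.6), np.float64(-0.3)], [np.float64(1.3), np.float64(-2.9), np.float64(-2.0)]]
[[np.float64(-0.2), np.float64(-0.7), np.float64(-0.3)], [np.float64(1.3), np.float64(-2.9), np.float64(-2.0)]]
21 rows
```

{"op": "servo_tool", "data": {
  "plan": [
    [[1.8,0,-0.9],[0,0,0],8.5],
    [[1.8,0,-0.9],[0,0,0],8.5],
    [[1.8,0,-0.8],[0,0,0],8.5]
  ]
}}

```text
clock: 18.75
tool_pos: [0.5184, -0.1304, 0.165]
orientation: [0.733, -0.421, 0.463, 0.266]
ft_force: [0.1, -0.1, 0.5]
finger_gap: 0.997
grasp_force: 0.0
```

{"op": "servo_tool", "data": {
  "plan": [
    [[0,-0.3,-0.7],[1.3,-2.9,-2.0],8.5],
    [[-0.1,-0.3,-0.7],[1.3,-2.9,-2.0],8.5],
    [[-0.1,-0.3,-0.7],[1.3,-2.9,-2.0],8.5],
    [[-0.1,-0.4,-0.6],[1.3,-2.9,-2.0],8.5],
    [[-0.1,-0.4,-0.6],[1.3,-2.9,-2.0],8.5],
    [[-0.1,-0.4,-0.6],[1.3,-2.9,-2.0],8.5],
    [[-0.2,-0.4,-0.6],[1.3,-2.9,-2.0],8.5],
    [[-0.2,-0.4,-0.6],[1.3,-2.9,-2.0],8.5]
  ]
}}

```text
clock: 19.42
tool_pos: [0.5138, -0.0744, 0.1852]
orientation: [0.883, -0.317, 0.301, 0.17]
ft_force: [0.1, -0.1, -0.2]
finger_gap: 0.996
grasp_force: 0.0
```

{"op": "servo_tool", "data": {
  "plan": [
    [[-0.2,-0.5,-0.6],[1.3,-2.9,-2.0],8.5],
    [[-0.2,-0.5,-0.5],[1.3,-2.9,-2.0],8.5],
    [[-0.2,-0.5,-0.5],[1.3,-2.9,-2.0],8.5],
    [[-0.2,-0.5,-0.5],[1.3,-2.9,-2.0],8.5],
    [[-0.2,-0.5,-0.5],[1.3,-2.9,-2.0],8.5],
    [[-0.2,-0.5,-0.5],[1.3,-2.9,-2.0],8.5],
    [[-0.2,-0.6,-0.4],[1.3,-2.9,-2.0],8.5],
    [[-0.2,-0.6,-0.4],[1.3,-2.9,-2.0],8.5]
  ]
}}

```text
clock: 20.08
tool_pos: [0.5112, -0.0188, 0.2063]
orientation: [0.972, -0.191, 0.12, 0.063]
ft_force: [0.6, -0.2, -0.0]
finger_gap: 0.994
grasp_force: 0.0
```

{"op": "servo_tool", "data": {
  "plan": [
    [[-0.2,-0.6,-0.4],[1.3,-2.9,-2.0],8.5],
    [[-0.2,-0.6,-0.4],[1.3,-2.9,-2.0],8.5],
    [[-0.2,-0.6,-0.3],[1.3,-2.9,-2.0],8.5],
    [[-0.2,-0.6,-0.3],[1.3,-2.9,-2.0],5],
    [[-0.2,-0.7,-0.3],[1.3,-2.9,-2.0],5],
    [[0,0,0],[0,0,0],5],
    [[0,0,0],[0,0,0],5],
    [[0,0,0],[0,0,0],5]
  ]
}}

```text
clock: 20.75
tool_pos: [0.5089, 0.015, 0.2195]
orientation: [0.994, -0.107, 0.002, -0.005]
ft_force: [-0.2, -0.3, 0.3]
finger_gap: 0.583
grasp_force: 0.0
```

```bash
python3 - <<'E'
from h import *
p,r,s=here();print(s["clock"],p,s["qpos"].round(2),s["finger_gap"],r.as_matrix().round(3).tolist())
c=camera("wrist");im=c["pixels"];cv2.imwrite("pics/w6.png",im);h=cv2.cvtColor(im,cv2.COLOR_BGR2HSV)
print("pred knob top",proj(c,(.5084,.0179,.09),s),"dial",proj(c,(.5084,.0179,.046),s))
E
```

```text
20.75 [0.5089368  0.01496929 0.21953091] [ 0.02  0.22 -0.1   1.25  0.01 -2.9 ] 0.5829280750368843 [[0.977, -0.213, 0.005], [-0.213, -0.977, 0.01], [0.003, -0.01, -1.0]]
pred knob top [312.73272647 230.86119784] dial [313.63110237 213.71480945]
```

View pics/w6.png

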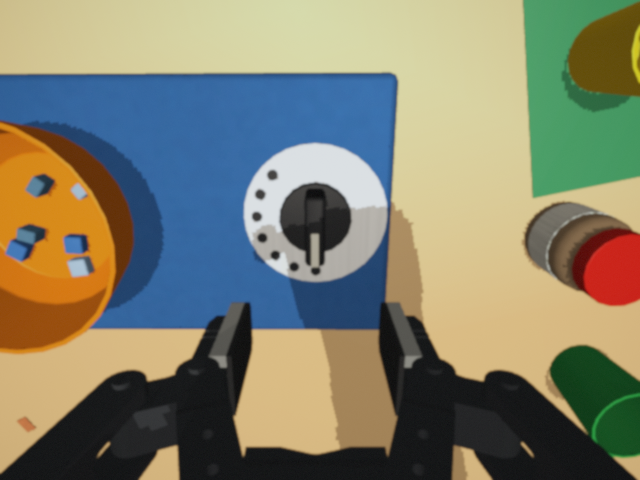

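The wrist view shows the knob bar vertical in the image, with its centre near (315,230) and the white line at (315,250) on the home dot at (316,270). The fingers straddle it, so I'll descend and grip.

{"op": "servo_tool", "data": {
  "plan": [
    [[0,0,2.5],[-0.6,-0.2,0],5],
    [[0,0,2.5],[0,0,0],5],
    [[0,0,2.5],[0,0,0],5],
    [[0,0,2.5],[0,0,0],5],
    [[0,0,2],[0,0,0],5],
    [[0,0,1],[0,0,0],5],
    [[0,0,0.5],[0,0,0],5],
    [[0,0,0],[0,0,0],5]
  ]
}}

```text
clock: 21.47
tool_pos: [0.5085, 0.0159, 0.085]
orientation: [0.994, -0.106, -0.001, -0.0]
ft_force: [1.0, 0.7, 1.2]
finger_gap: 0.582
grasp_force: 0.0
```

```bash
python3 - <<'E'
from h import *
p,r,s=here();print(s["clock"],p,s["qpos"].round(2),s["finger_gap"],s["ft_force"].round(1),r.as_matrix().round(3).tolist())
E
```

```text
21.4667 [0.5084675  0.01591679 0.08500281] [ 0.03  0.32 -0.33  0.92  0.   -2.9 ] 0.5824184804409986 [1.  0.7 1.2] [[0.977, -0.212, -0.002], [-0.212, -0.977, 0.001], [-0.002, -0.001, -1.0]]
```

{"op": "servo_tool", "data": {
  "plan": [
    [[0,0,0.6],[0,0,0],5],
    [[0,0,0.6],[0,0,0],5],
    [[0,0,0],[0,0,0],5],
    [[0,0,0],[0,0,0],0.8],
    [[0,0,0],[0,0,0],0.8],
    [[0,0,0],[0,0,0],0.8],
    [[0,0,0],[0,0,0],0.8],
    [[0,0,0],[0,0,0],0.8]
  ]
}}

```text
clock: 22.13
tool_pos: [0.5094, 0.0165, 0.0739]
orientation: [0.994, -0.106, -0.0, -0.001]
ft_force: [-0.4, 4.3, 5.6]
finger_gap: 0.149
grasp_force: 60.8
```

{"op": "servo_tool", "data": {
  "plan": [
    [[0,0,0],[0,0,0],0.8],
    [[0,0,0],[0,0,0],0.8],
    [[0,0,0],[0,0,0],0.8],
    [[0,0,0],[0,0,0],0.8]
  ]
}}

```text
clock: 22.47
tool_pos: [0.5094, 0.0165, 0.0739]
orientation: [0.994, -0.106, -0.0, -0.001]
ft_force: [-0.8, 5.4, 5.4]
finger_gap: 0.15
grasp_force: 60.8
```

```bash
python3 - <<'E'
from h import *
p,r,s=here();print(s["clock"],p,s["qpos"].round(3),s["finger_gap"],s["grasp_force"],s["ft_force"].round(1),s["wrist_torque"].round(3),"yaw",np.degrees(np.arctan2(*r.as_matrix()[[1,0],0])))
E
```

```text
22.4667 [0.50939116 0.01653259 0.07391292] [ 0.031  0.329 -0.347  0.895  0.003 -2.898] 0.14974397773701445 60.839722752571106 [-0.8  5.4  5.4] [0.981 0.141 0.078] yaw -12.190244230685655
```

{"op": "servo_tool", "data": {
  "plan": [
    [[0,0,0],[0,0,4.5],0.8],
    [[0,0,0],[0,0,4.5],0.8],
    [[0,0,0],[0,0,4.5],0.8],
    [[0,0,0],[0,0,4.5],0.8],
    [[0,0,0],[0,0,4.5],0.8],
    [[0,0,0],[0,0,4.5],0.8],
    [[0,0,0],[0,0,4.5],0.8],
    [[0,0,0],[0,0,4.5],0.8]
  ]
}}

```text
clock: 23.13
tool_pos: [0.5085, 0.0151, 0.0739]
orientation: [0.912, -0.41, -0.001, 0.001]
ft_force: [-4.0, -3.5, 9.3]
finger_gap: 0.155
grasp_force: 61.4
```

{"op": "servo_tool", "data": {
  "plan": [
    [[0,0,0],[0,0,4.5],0.8],
    [[0,0,0],[0,0,4.5],0.8],
    [[0,0,0],[0,0,4.5],0.8],
    [[0,0,0],[0,0,4.5],0.8],
    [[0,0,0],[0,0,4.5],0.8],
    [[0,0,0],[0,0,4.5],0.8],
    [[0,0,0],[0,0,0],0.8],
    [[0,0,0],[0,0,0],0.8]
  ]
}}

```text
clock: 23.8
tool_pos: [0.5074, 0.0146, 0.0739]
orientation: [0.792, -0.611, -0.001, 0.002]
ft_force: [-9.7, -5.7, 14.2]
finger_gap: 0.147
grasp_force: 62.1
```

```bash
python3 - <<'E'
from h import *
p,r,s=here();print(s["clock"],p,s["finger_gap"],s["grasp_force"],s["ft_force"].round(1),s["wrist_torque"].round(3),"yaw",np.degrees(np.arctan2(*r.as_matrix()[[1,0],0])))
E
```

```text
23.8 [0.50735418 0.01458724 0.07389648] 0.14744021674256608 62.1047580242157 [-9.7 -5.7 14.2] [-1.125  1.802  0.028] yaw -75.29559265687566
```

{"op": "servo_tool", "data": {
  "plan": [
    [[0,0,0],[0,0,1.5],0.8],
    [[0,0,0],[0,0,1.5],0.8],
    [[0,0,0],[0,0,1.4],0.8],
    [[0,0,0],[0,0,0],0.8],
    [[0,0,0],[0,0,0],0.8],
    [[0,0,0],[0,0,0],0.8]
  ]
}}

```text
clock: 24.3
tool_pos: [0.5071, 0.0146, 0.0739]
orientation: [0.768, -0.641, -0.001, 0.002]
ft_force: [-9.0, -4.8, 14.7]
finger_gap: 0.152
grasp_force: 62.2
```

```bash
python3 - <<'E'
from h import *
p,r,s=here();print(s["clock"],p,s["finger_gap"],s["grasp_force"],s["ft_force"].round(1),s["wrist_torque"].round(3),"yaw",np.degrees(np.arctan2(*r.as_matrix()[[1,0],0])))
w=camera("wrist")["pixels"];t=camera("top")["pixels"];sc=camera("scene")["pixels"]
f=lambda a,b:cv2.resize(a,b,interpolation=cv2.INTER_CUBIC)
cv2.imwrite("pics/k7.png",np.vstack([np.hstack([f(w[100:340,160:480],(400,300)),f(t[215:305,210:330],(400,300))]),np.hstack([f(sc[190:250,290:370],(400,300)),f(t[160:310,90:290],(400,300))])]))
E
```

```text
24.3 [0.5071414  0.0145554  0.07390536] 0.15171874339494829 62.20573961734772 [-9.  -4.8 14.7] [-1.111  1.939  0.114] yaw -79.66761312088144
```

View pics/k7.png

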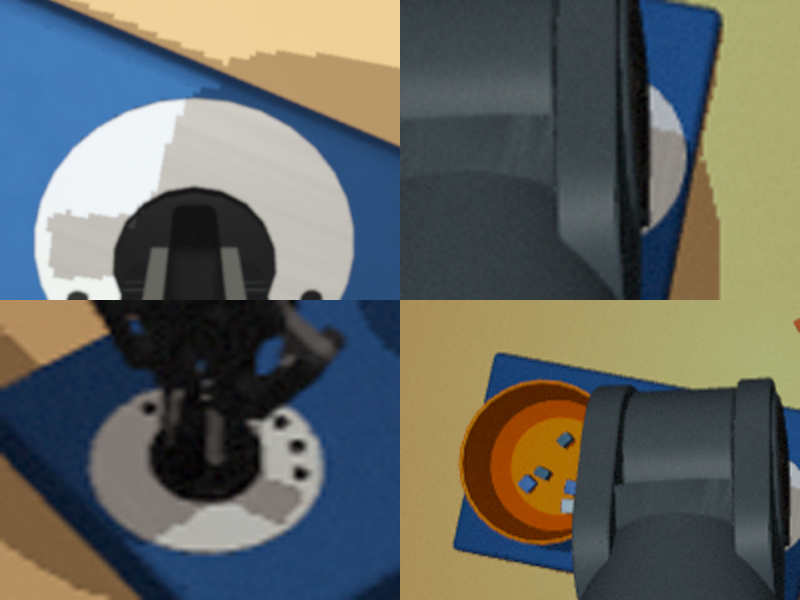

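The wrist crop shows the bar square between the pads. The home dot at (75,297) and the sixth-click dot at (310,297) lie symmetrically about it, so the knob is at the third click, with the tool turned 67.5°. It is held, so I'll hand in.

```bash
python3 -c "
from plant import *
print(sign_off())"
```

```text
the job is handed in; nothing more can be done
None
```

I handed the job in at 24.3 s: all six tiles are in the orange bowl, the empty yellow cup stands upright back in its place on the table, and the knob is gripped and held at the third click (67.5° clockwise).

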